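# Press and turn the safety cap off the plant-feed canister

## Robot

A 6-joint arm with a two-finger parallel gripper is mounted at the origin on the work surface. World frame = base frame: x ahead of the robot, y to its left, z up, the work surface at z = 0. Lengths are in m, angles in rad, forces in N, time in s.
With the tool pointing down it reaches from about 0.35 to 0.775 m from the base axis. Payload 7.3 kg.
Tool frame: the origin (TCP) lies midway between the tips of the shut fingers; the grasp point (between the pads) lies 19 mm behind it; z points along the fingers, y is the direction in which the jaws open and shut (so a half turn about z gives the same grasp; the last joint's range is limited). The gripper opens to 92 mm and grips with 3 to 60 N. Pads are 19 mm wide; open, the fingers measure 130 mm over their backs; the gripper's body (75 mm by 190 mm) begins 47 mm behind the grasp point.
Start: joints at [-1.402, 0.342, 1.524, -0, 1.275, -0.146], TCP at [0.163, -0.499, 0.227] pointing down, gripper open.
Joint ranges: [-2.53, 2.53], [-0.77, 2.02], [0.04, 2.7], [-1, 4.14], [0.28, 2.66], [-3.11, 3.11]. Speed limits (rad/s): [2.57, 2.57, 3.14, 3.14, 3.14, 3.14].

## Interface

Orientations are given as [roll, pitch, yaw] about the fixed x, y, z axes, in that order (R = Rz(yaw) Ry(pitch) Rx(roll)).
In Python, from cell import status, eyes, job gives the robot as it stands.
- The arm moves only by the tool jog_arm, never from a script. Its argument "series" is a list of rows, each a list of 3 entries, a list of its own where there are three numbers: the gripper command: -1 is shut, 1 is fully open, values between are in proportion, then the shift along the tool's x, y, z in m, then the turn, a rotation vector about the tool's x, y, z in rad. In form: [[grip, [x, y, z], [ax, ay, az]], ...]. A call has 1 to 12 rows; each row is the pose to reach, as a shift and turn from the pose commanded when the call began, along the tool's axes at that moment; what a row does not reach only later rows make up. A row lasts 1/12 s, in which the tool goes at most 41.7 mm and 7.16 degrees, less where a joint would pass 70% of its speed; a pose out of reach is approached as far as the arm can. A call with a gripper value outside its range is refused whole. The fingers move at their own pace and stop on an object; "squeeze" is the grip in N (left out, the last holds). Time passes only in rows, so rows that repeat a pose let the fingers close. It gives the time, the measured TCP pose, the force and the opening at its end, in the units of the state.
- status.observe(): the state, without advancing time (a new reading comes with each control period).
- eyes.read_camera(name): name is "side" or "top" or "wrist"; returns a dict with "img" (420x560x3 uint8, red, green, blue), "range_z" (420x560 float32, m along the optical axis (not along the pixel's ray), 0 where there is no reading), "camera_matrix" (3x3 intrinsics, pixels), "T" (4x4, takes a point from camera to world coordinates); the wrist camera has in their place "tool_from_camera" (4x4, takes a point from camera to tool coordinates, whose origin is the TCP and whose axes are the flange's). Camera axes: x right, y down, z forward; pixel columns grow to the right and rows downward; lengths in m; the calibration is good to about 2 mm. A picture is of the moment at which its call begins: read the wrist's pose just before it.
- job.hand_in(): hands the job in, once; it reports no verdict.
The state is a dict: "time": time; "qpos": joint angles; "qvel": joint speeds; "joint_efforts": joint torques, N m; "tool_pos": TCP position; "tool_rot": TCP orientation; "contact_force": force on the tool from outside, world axes, zero at the start; "torque": the same for the moment, N m; "opening": finger opening in m.
Only numpy, scipy, OpenCV 4.12 (cv2) and the standard library are available. Lean on these libraries where they do the work, as an engineer would, in place of code of your own. Each camera call takes 0.05 s, during which the arm holds its last target.

## Task

Take the red safety cap off the green plant-feed canister: push it down until you feel it reach the bottom, turn it anticlockwise (seen from above) while still pushing, then lift it off. Stand it upright in the middle of the terracotta saucer, set down gently, and let go. The neck is brittle, so never strain the cap against the canister with more than 30 newtons; leave the pots, cultivator, widger and pot foot where they are.

Things in the scene. Friction and masses are not known exactly. Their poses are not given: they have to be found in the camera images.
- cap_bar (a point): Grip bar of the loose red cap (about 70 g): upright, flat-sided, 44 mm long (point x), 16 mm wide (point y), 36 mm tall, on a round 50 mm dome. The point is on the cap's axis, 13 mm below the bar's top, 23 mm above the dome, 45 mm above the ears' tops, 74 mm above the cap's underside; z up.
- cap_foot (a point): Centre of the cap's underside: a plain plug, 33 mm across and 24 mm long, that sits in the canister's neck; off it, the cap stands upright on this plug. Just above the plug two ears (10 mm wide, 5 mm thick) stick out along the cap's +x and -x to 36 mm from the axis.
- neck (a point): Green canister, 104 mm across, on a 130 mm square foot plate, fixed to the tray. The point is on the neck's axis, 127 mm above the tray, level with the undersides of the roofs of two white claws; z up, x through the claws, which stand at +x and -x, 28 to 43 mm from the axis, 26 mm wide, and reach 9 mm above the point. Locked, the cap's ears are held up against these roofs by a spring.
- claw_a (a point): Claw at the neck's +x (the other is its half-turn twin); point under its roof, 34 mm from the axis. Each ear has 2 mm play between a full stop clockwise and a hanging tooth anticlockwise. Tooth depth is 1.5 to 12.5 mm, differs each time, unseen. The cap meets a hard stop on the neck rim 2 mm below tooth depth (3.5 to 14.5 mm below its locked height).
- spring (a point): Top of the spring plunger under the locked cap, 98 mm above the tray (fixed point). It pushes up 5 N, plus 0.35 N per mm, 10 N at most: a push above 10 N is on the hard stop. 12 to 20 N is right; over 30 N breaks the neck. Held on the stop, the cap turns anticlockwise (about +z) freely; 0.7 to 1.7 rad from locked the ears are clear: lift straight up, at least 45 mm to clear all.
- saucer_in (a point): Terracotta saucer, loose, 450 g, 136 mm across, 13 mm high, flat inside floor about 102 mm across. The point is the centre of the inside floor, 5 mm above the tray; z up.
- pots_mid (a point): Bystander: stacked pair of black plastic pots, 97 mm across, 108 mm tall, loose; point on the axis half-way up.
- cultivator_mid (a point): Bystander: red plastic hand cultivator, 265 mm long along its x, 70 mm wide, 27 mm high, loose; point at about the middle, 14 mm above the tray.
- widger_mid (a point): Bystander: stainless steel widger, a flat strip 185 mm long along its x, 22 mm wide, 4 mm thick, loose; point at its centre.
- pot_foot_mid (a point): Bystander: white ceramic pot foot, 60 x 30 mm, 28 mm high, loose; point at its centre, 12 mm above the tray.
Things that resemble listed ones, but are neither listed nor needed, are in the scene too. Of the things like the part that bears cap_bar, leave any that is blue or pink; of the rest the larger one is meant.

How it is judged:
By the outcome, as a careful person would: the job done as asked, in the order asked, and still so for the second after the job is handed in, with the robot touching nothing.
It also fails if it takes over 69 s, if anything falls off the work surface, if the arm or the gripper's body presses on something with over 40 N, if the wrist force passes 120 N, or if a joint passes its speed limit or range.

## Working session

There is one attempt and no reset: what is moved stays moved. The work goes in short steps, Python scripts to look and compute and a tool call to move; the robot and the scene stay as the last step left them, time stands still between calls to the robot, and variables do not carry over. Pictures are saved under pics/ and viewed, and the job is handed in when it is done.

Besides the shell and the picture viewer there is one more tool, called by a JSON object that holds its "name" and its "arguments", one argument or row to a line. jog_arm: Moves the arm, as the interface text tells. Its arguments: {"type":"object","properties":{"series":{"type":"array","items":{"type":"array"}},"squeeze":{"type":"number"}},"required":["series"]}

```bash
mkdir -p pics; ls
python3 - <<'E'
from cell import status,eyes,job
import cv2,numpy as np
s=status.observe();print(s)
for n in ['top','side','wrist']:
    c=eyes.read_camera(n)
    cv2.imwrite(f'pics/{n}0.png',c['img'][:,:,::-1]); np.savez(f'{n}0.npz',**c)
    print(n,c['camera_matrix'],c.get('T',c.get('tool_from_camera')))
E
```

```text
pics
{'time': 0.0, 'qpos': array([-1.40201166e+00,  3.42744685e-01,  1.52501112e+00,  1.04972186e-05,
        1.27540653e+00, -1.46011602e-01]), 'qvel': array([-1.88748704e-04, -1.19637522e-03, -2.46248756e-03, -6.81589816e-04,
       -8.81170647e-05, -1.53347521e-03]), 'joint_efforts': array([-1.21436555e-03, -4.31245637e+01, -2.44223785e+01,  7.15371617e-02,
        5.58959472e-02, -1.60667018e-04]), 'tool_pos': array([ 0.16250133, -0.49878994,  0.22603563]), 'tool_rot': array([-3.14004114e+00, -2.38308826e-04,  3.14793018e-01]), 'contact_force': array([-0.50211761,  0.4167553 ,  0.22932087]), 'torque': array([-0.01668409, -0.01346424, -0.01399987]), 'opening': 0.09145536014978198}
top [[419.5577214    0.         272.28885475]
 [  0.         419.5577214  211.16644798]
 [  0.           0.           1.        ]] [[ 2.43948769e-02 -9.92713035e-01  1.18007289e-01  4.63687052e-01]
 [-9.99701972e-01 -2.43336282e-02  1.96001941e-03  2.62805850e-02]
 [ 9.25808693e-04 -1.18019934e-01 -9.93010794e-01  1.17728892e+00]
 [ 0.00000000e+00  0.00000000e+00  0.00000000e+00  1.00000000e+00]]
side [[485.08958541   0.         283.98811437]
 [  0.         485.08958541 210.30472583]
 [  0.           0.           1.        ]] [[ 0.96997003 -0.15394639  0.18830467  0.3772465 ]
 [-0.24239404 -0.67575723  0.69613023 -0.73551845]
 [ 0.02008151 -0.72086939 -0.69277995  0.89576681]
 [ 0.          0.          0.          1.        ]]
wrist [[326.25561108   0.         285.32391231]
 [  0.         326.25561108 209.96477801]
 [  0.           0.           1.        ]] [[ 8.52816052e-05 -9.65431354e-01 -2.60657427e-01  7.01143935e-02]
 [ 9.99999669e-01 -1.28707229e-04  8.03888745e-04  8.74504443e-04]
 [-8.09647894e-04 -2.60657409e-01  9.65431023e-01 -1.58455394e-01]
 [ 0.00000000e+00  0.00000000e+00  0.00000000e+00  1.00000000e+00]]
```

View pics/top0.png

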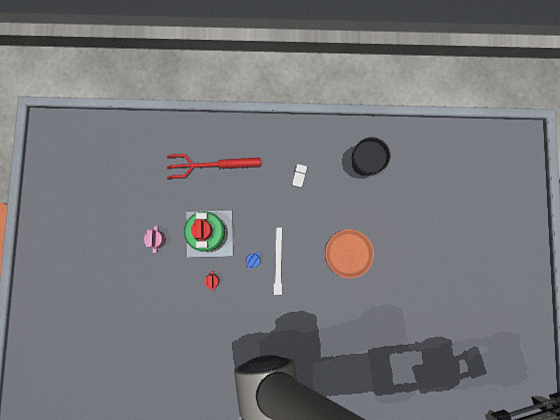

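View pics/side0.png

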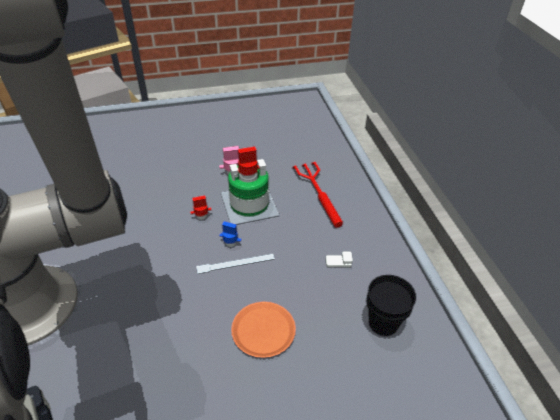

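The top view shows the canister with its red cap at (202,229), white claws at (201,215) and (201,244), and the saucer at (350,253). A smaller red decoy cap is at (212,282), with pink and blue ones at (154,239) and (253,261). Next I'll measure these.

```bash
cat > h.py <<'E'
import numpy as np,cv2
def load(n): return dict(np.load(n))
def rays(c,px,T=None):
    T=c['T'] if T is None else T
    K=c['camera_matrix'];px=np.atleast_2d(px).astype(float)
    d=np.c_[(px[:,0]-K[0,2])/K[0,0],(px[:,1]-K[1,2])/K[1,1],np.ones(len(px))]
    return T[:3,3],d@T[:3,:3].T
def onz(c,px,z,T=None):
    o,d=rays(c,px,T);return o+d*((z-o[2])/d[:,2])[:,None]
def cloud(c,T=None):
    T=c['T'] if T is None else T
    K=c['camera_matrix'];Z=c['range_z'];v,u=np.mgrid[:Z.shape[0],:Z.shape[1]]
    P=np.stack([(u-K[0,2])/K[0,0]*Z,(v-K[1,2])/K[1,1]*Z,Z],-1)
    return P@T[:3,:3].T+T[:3,3]
E
python3 - <<'E'
from h import *
for n in ['top','side']:
    c=load(n+'0.npz');P=cloud(c);hsv=cv2.cvtColor(c['img'],cv2.COLOR_RGB2HSV)
    H,S,V=[hsv[...,i].astype(int) for i in range(3)]
    valid=c['range_z']>0
    red=((H<5)|(H>175))&(S>150)&(V>60)&valid
    ter=(H>=5)&(H<18)&(S>120)&valid&(P[...,2]<.03)&(P[...,2]>-.01)
    grn=(H>50)&(H<85)&(S>120)&valid
    for nm,m in (('red',red),('ter',ter),('grn',grn)):
        k,l,st,ce=cv2.connectedComponentsWithStats(m.astype(np.uint8))
        for i in range(1,k):
            if st[i,4]>40:
                q=P[l==i];print(n,nm,st[i],ce[i].round(1),'xyz min',np.percentile(q,2,0).round(3),'max',np.percentile(q,98,0).round(3),'mean',q.mean(0).round(3))
    # bar top
    m=red&(P[...,2]>.178)&(P[...,2]<.2)
    q=P[m];print('bar top',len(q),q.mean(0).round(4),q.min(0).round(4),q.max(0).round(4))
    rr=cv2.minAreaRect(q[:,:2].astype(np.float32)*1000);print(rr)
    w=(S<50)&(V>150)&(P[...,2]>.125)&(P[...,2]<.15)&valid
    k,l,st,ce=cv2.connectedComponentsWithStats(w.astype(np.uint8))
    for i in range(1,k):
        if st[i,4]>8:print('claw',st[i],ce[i],P[l==i].mean(0).round(4))
    g=grn&(P[...,2]>.08)
    q=P[g]; print('green z',np.percentile(q[:,2],[5,50,95]).round(3),q[:,:2].min(0),q[:,:2].max(0))
    t=ter; ys,xs=np.nonzero(t&(np.abs(P[...,0]-.37)<.3))
E
```

```text
top red [167 154  94  25 635] [215.9 163.9] xyz min [0.691 0.072 0.012] max [0.754 0.324 0.03 ] mean [0.731 0.19  0.023]
top red [191 220  20  21 294] [200.4 229.5] xyz min [0.513 0.182 0.137] max [0.556 0.225 0.189] mean [0.535 0.201 0.165]
top red [205 271  14  20 152] [211.4 280.9] xyz min [0.385 0.172 0.021] max [0.43  0.204 0.069] mean [0.407 0.186 0.046]
top ter [ 325  230   49   48 1816] [349.1 253.3] xyz min [ 0.431 -0.247  0.002] max [ 0.549 -0.128  0.016] mean [ 0.49  -0.187  0.008]
top grn [184 212  40  39 508] [204.  232.2] xyz min [0.49  0.155 0.075] max [0.58  0.251 0.11 ] mean [0.533 0.202 0.103]
bar top 123 [0.5356 0.2032 0.1858] [0.5156 0.195  0.1801] [0.5566 0.2114 0.191 ]
((535.9052734375, 203.44235229492188), (40.8082389831543, 14.763725280761719), 3.258718252182007)
claw [196 213  11   6  65] [201.         215.53846154] [0.572  0.2058 0.1369]
claw [196 242  11   6  66] [201.  244.5] [0.5    0.2026 0.1371]
green z [0.1   0.105 0.11 ] [ 0.17146528 -0.54580539] [0.58589643 0.25414839]
side red [238 147  21  28 466] [247.3 160.7] xyz min [0.511 0.182 0.126] max [0.55
[... 379 characters left out ...]
 -0.124  0.014] mean [ 0.489 -0.182  0.007]
side grn [228 169  40  30 700] [248.7 186.7] xyz min [0.485 0.154 0.07 ] max [0.579 0.214 0.108] mean [0.53  0.172 0.095]
side grn [233 207  34   9  66] [249.3 212.7] xyz min [0.49  0.153 0.009] max [0.57  0.177 0.021] mean [0.527 0.162 0.014]
bar top 107 [0.5329 0.2024 0.1843] [0.5114 0.1939 0.1783] [0.5541 0.215  0.1891]
((532.388671875, 203.43939208984375), (42.90957260131836, 18.376361846923828), 9.345873832702637)
claw [257 159   8   8  42] [260.73809524 162.71428571] [0.5685 0.2078 0.1365]
claw [230 164   8   8  43] [233.23255814 167.58139535] [0.498  0.2038 0.1364]
green z [0.082 0.102 0.108] [ 0.2290958  -0.51263941] [0.78307528 0.22666869]
```

```bash
cat >> h.py <<'E'
from scipy.spatial.transform import Rotation as R
def shift(s,target,yaw):
    Rt=R.from_euler('xyz',s['tool_rot']); 
    d=Rt.inv().apply(np.array(target)-s['tool_pos'])
    rv=(Rt.inv()*R.from_euler('xyz',[np.pi,0,yaw])).as_rotvec()
    return d.round(4),rv.round(4)
def wristT(s,c):
    T=np.eye(4);T[:3,:3]=R.from_euler('xyz',s['tool_rot']).as_matrix();T[:3,3]=s['tool_pos']
    return T@c['tool_from_camera']
E
python3 - <<'E'
from h import *
from cell import status
s=status.observe()
print(shift(s,[.47,-.2,.30],.05)); print(shift(s,[.535,.203,.28],.05))
E
```

```text
(array([ 0.3849, -0.1891, -0.0735]), array([-0.0011, -0.    ,  0.2648]))
(array([ 0.5715, -0.5522, -0.0531]), array([-0.0011, -0.    ,  0.2648]))
```

{"name": "jog_arm", "arguments": {
  "series": [
    [1,[0.04,-0.02,-0.02],[0,0,0]],
    [1,[0.08,-0.04,-0.04],[0,0,0]],
    [1,[0.12,-0.06,-0.06],[0,0,0.05]],
    [1,[0.15,-0.08,-0.07],[0,0,0.1]],
    [1,[0.19,-0.1,-0.075],[0,0,0.15]],
    [1,[0.225,-0.12,-0.075],[0,0,0.2]],
    [1,[0.26,-0.14,-0.075],[0,0,0.25]],
    [1,[0.295,-0.155,-0.075],[0,0,0.265]],
    [1,[0.33,-0.17,-0.075],[0,0,0.265]],
    [1,[0.365,-0.185,-0.075],[0,0,0.265]],
    [1,[0.385,-0.21,-0.075],[0,0,0.265]],
    [1,[0.4,-0.24,-0.075],[0,0,0.265]]
  ]
}}

```text
time: 1.15
tool_pos: [0.4705, -0.1452, 0.3009]
tool_rot: [-3.141, 0.0, 0.051]
contact_force: [0.3, 1.0, 0.1]
opening: 0.092
```

Run:
```python
from h import *
from cell import status
s=status.observe();print(s['tool_pos'],s['tool_rot'],s['qpos'],s['time'])
print(shift(s,[.535,.203,.28],.05))
```

```text
[ 0.47050107 -0.1452145   0.30087763] [-3.14094197e+00  2.68130959e-04  5.07659656e-02] [-4.55437265e-01  2.32308330e-01  1.47180214e+00  4.42973519e-04
  1.43803219e+00  1.06453442e+00] 1.15
(array([ 0.0821, -0.3445,  0.0211]), array([-0.0007,  0.0003,  0.0008]))
```

{"name": "jog_arm", "arguments": {
  "series": [
    [1,[0,0,0],[0,0,0]]
  ]
}}

```text
time: 1.23
tool_pos: [0.4694, -0.1419, 0.3013]
tool_rot: [-3.139, 0.001, 0.055]
contact_force: [0.8, -0.7, 0.6]
opening: 0.0918
```

Run:
```python
from h import *
from cell import status,eyes
s=status.observe();c=eyes.read_camera('wrist')
print(s['tool_pos'],shift(s,[.535,.203,.28],.05))
T=wristT(s,c);c['T']=T;np.savez('w1.npz',**c);cv2.imwrite('pics/w1.png',c['img'][:,:,::-1])
P=cloud(c);hsv=cv2.cvtColor(c['img'],cv2.COLOR_RGB2HSV);H,S,V=[hsv[...,i].astype(int) for i in range(3)]
m=((H>=3)&(H<18)&(S>100)).astype(np.uint8)
cs,_=cv2.findContours(m,0,1);k=max(cs,key=cv2.contourArea)
e=cv2.fitEllipse(k);print(e)
for z in (.013,):
  q=onz(c,k[:,0],z)[:,:2]*1000;print(cv2.minEnclosingCircle(q.astype(np.float32)),cv2.fitEllipse(q.astype(np.float32)))
q=P[m>0];print(np.percentile(q,[1,50,99],axis=0))
```

```text
[ 0.4694207  -0.14186326  0.30134581] (array([ 0.0846, -0.3406,  0.0223]), array([-0.0028,  0.0005,  0.0054]))
((317.93505859375, 158.7230987548828), (96.79531860351562, 99.18777465820312), 40.13268280029297)
((491.3634338378906, -185.57125854492188), 67.44474792480469) ((491.1487731933594, -185.35015869140625), (132.90538024902344, 133.126220703125), 153.64559936523438)
[[ 0.42666373 -0.248097    0.00301876]
 [ 0.49355156 -0.18538418  0.0058545 ]
 [ 0.55395854 -0.11854354  0.39507005]]
```

View pics/w1.png

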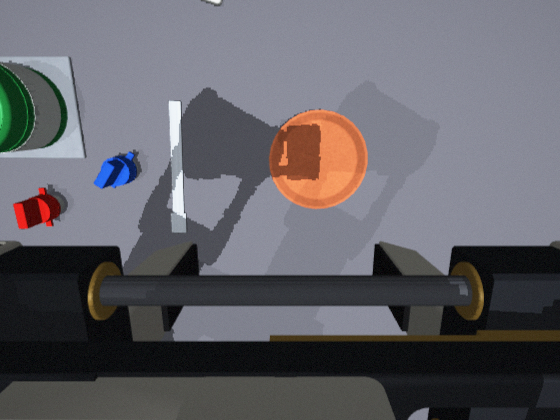

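The wrist view shows the saucer at (318,159). Its circle fits a 67 mm radius centred at (0.491, -0.1855), which agrees with the other cameras. Next I'll move over the canister.

{"name": "jog_arm", "arguments": {
  "series": [
    [1,[0.01,-0.035,0],[0,0,0]],
    [1,[0.02,-0.075,0],[0,0,0]],
    [1,[0.03,-0.115,0],[0,0,0]],
    [1,[0.04,-0.155,0.005],[0,0,0]],
    [1,[0.05,-0.19,0.01],[0,0,0]],
    [1,[0.06,-0.225,0.015],[0,0,0]],
    [1,[0.07,-0.26,0.02],[0,0,0]],
    [1,[0.08,-0.295,0.02],[0,0,0]],
    [1,[0.083,-0.325,0.02],[0,0,0]],
    [1,[0.083,-0.34,0.02],[0,0,0]],
    [1,[0.083,-0.34,0.02],[0,0,0]],
    [1,[0.083,-0.34,0.02],[0,0,0]]
  ]
}}

```text
time: 2.28
tool_pos: [0.5348, 0.1958, 0.2813]
tool_rot: [3.141, 0.001, 0.05]
contact_force: [0.1, -1.1, -0.3]
opening: 0.0915
```

Run:
```python
from h import *
from cell import status,eyes
s=status.observe();c=eyes.read_camera('wrist')
print(s['tool_pos'],s['tool_rot'],s['contact_force'],s['torque'])
T=wristT(s,c);c['T']=T;np.savez('w2.npz',**c);cv2.imwrite('pics/w2.png',c['img'][:,:,::-1])
P=cloud(c);hsv=cv2.cvtColor(c['img'],cv2.COLOR_RGB2HSV);H,S,V=[hsv[...,i].astype(int) for i in range(3)]
ok=c['range_z']>0
near=np.hypot(P[...,0]-.535,P[...,1]-.203)<.06
red=((H<5)|(H>175))&(S>150)&ok&near
m=red&(P[...,2]>.178)&(P[...,2]<.195)
k,l,st,ce=cv2.connectedComponentsWithStats(m.astype(np.uint8));i=1+st[1:,4].argmax();print(st[i],ce[i])
v,u=np.nonzero(l==i)
q=(onz(c,np.c_[u,v],.185)[:,:2]*1000).astype(np.float32)
print(cv2.minAreaRect(q),q.mean(0), P[l==i].mean(0))
w=(S<60)&(V>130)&(P[...,2]>.13)&(P[...,2]<.145)&near&ok
k,l,st,ce=cv2.connectedComponentsWithStats(w.astype(np.uint8))
for i in range(1,k):
    if st[i,4]>30:
        v,u=np.nonzero(l==i);q=(onz(c,np.c_[u,v],.136)[:,:2]*1000).astype(np.float32);print('claw',st[i],cv2.minAreaRect(q),q.mean(0))
```

```text
[0.53479087 0.19581752 0.28126554] [3.14058762e+00 5.81366932e-04 5.03080495e-02] [ 0.13260482 -1.09233186 -0.31137173] [-0.01542725 -0.0045812   0.0097377 ]
[ 263  180   20   54 1034] [272.60541586 206.12669246]
((538.3026123046875, 205.26022338867188), (44.19255065917969, 15.388801574707031), 2.7347047328948975) [538.94086 205.1686 ] [0.53894961 0.20516991 0.1849924 ]
claw [260 150  29  16 453] ((572.7744750976562, 206.990966796875), (13.760978698730469, 25.840654373168945), 2.88092303276062) [572.85974 206.71138]
claw [262 223  27  15 189] ((502.078857421875, 203.04457092285156), (14.462235450744629, 25.638591766357422), 1.818515658378601) [499.8776  201.20482]
```

View pics/w2.png

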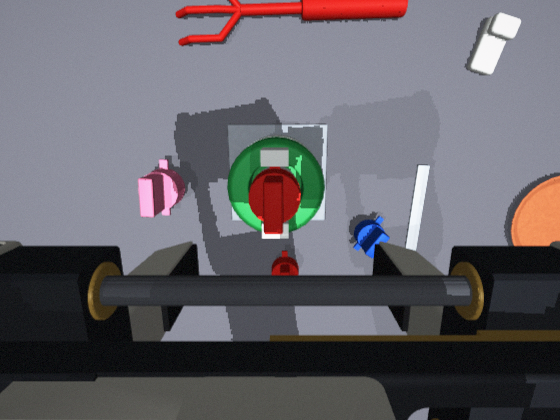

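The wrist view shows the bar top at (273,206) and the claws at (275,158) and (275,230). The cap axis is near (0.537, 0.2045), with the cameras disagreeing by about 2 to 4 mm in x. To cancel the camera bias I'll take a second view with the wrist turned about half a turn.

{"name": "jog_arm", "arguments": {
  "series": [
    [1,[0.002,-0.009,0],[0,0,-0.12]],
    [1,[0.002,-0.009,0],[0,0,-0.24]],
    [1,[0.002,-0.009,0],[0,0,-0.36]],
    [1,[0.002,-0.009,0],[0,0,-0.48]],
    [1,[0.002,-0.009,0],[0,0,-0.6]],
    [1,[0.002,-0.009,0],[0,0,-0.72]],
    [1,[0.002,-0.009,0],[0,0,-0.84]],
    [1,[0.002,-0.009,0],[0,0,-0.96]],
    [1,[0.002,-0.009,0],[0,0,-1.08]],
    [1,[0.002,-0.009,0],[0,0,-1.2]],
    [1,[0.002,-0.009,0],[0,0,-1.32]],
    [1,[0.002,-0.009,0],[0,0,-1.44]]
  ]
}}

```text
time: 3.33
tool_pos: [0.5366, 0.2034, 0.2819]
tool_rot: [3.141, 0.001, 1.493]
contact_force: [-0.2, -0.0, -0.4]
opening: 0.0919
```

{"name": "jog_arm", "arguments": {
  "series": [
    [1,[0,0,0],[0,0,-0.12]],
    [1,[0,0,0],[0,0,-0.24]],
    [1,[0,0,0],[0,0,-0.36]],
    [1,[0,0,0],[0,0,-0.48]],
    [1,[0,0,0],[0,0,-0.6]],
    [1,[0,0,0],[0,0,-0.72]],
    [1,[0,0,0],[0,0,-0.84]],
    [1,[0,0,0],[0,0,-0.96]],
    [1,[0,0,0],[0,0,-1.08]],
    [1,[0,0,0],[0,0,-1.2]],
    [1,[0,0,0],[0,0,-1.32]],
    [1,[0,0,0],[0,0,-1.44]]
  ]
}}

```text
time: 4.33
tool_pos: [0.5366, 0.2033, 0.2819]
tool_rot: [-3.141, 0.0, 2.933]
contact_force: [-0.2, -0.2, -0.4]
opening: 0.0917
```

{"name": "jog_arm", "arguments": {
  "series": [
    [1,[0,0,0],[0,0,-0.1]],
    [1,[0,0,0],[0,0,-0.2]],
    [1,[0,0,0],[0,0,-0.2]],
    [1,[0,0,0],[0,0,-0.2]],
    [1,[0,0,0],[0,0,-0.2]]
  ]
}}

```text
time: 4.75
tool_pos: [0.5364, 0.2045, 0.2818]
tool_rot: [-3.141, 0.0, 3.125]
contact_force: [0.4, 0.8, 1.3]
opening: 0.0916
```

```bash
cat > m.py <<'E'
from h import *
from cell import status,eyes
import sys
n=sys.argv[1]
s=status.observe();c=eyes.read_camera('wrist')
print(s['tool_pos'],s['tool_rot'],s['qpos'][5],s['contact_force'],s['torque'])
T=wristT(s,c);c['T']=T;np.savez(n+'.npz',**c);cv2.imwrite(f'pics/{n}.png',c['img'][:,:,::-1])
P=cloud(c);hsv=cv2.cvtColor(c['img'],cv2.COLOR_RGB2HSV);H,S,V=[hsv[...,i].astype(int) for i in range(3)]
ok=c['range_z']>0
near=np.hypot(P[...,0]-.535,P[...,1]-.203)<.06
red=((H<5)|(H>175))&(S>150)&ok&near
m=red&(P[...,2]>.178)&(P[...,2]<.195)
k,l,st,ce=cv2.connectedComponentsWithStats(m.astype(np.uint8));i=1+st[1:,4].argmax();print(st[i],ce[i])
v,u=np.nonzero(l==i)
q=(onz(c,np.c_[u,v],.185)[:,:2]*1000).astype(np.float32)
print(cv2.minAreaRect(q),q.mean(0), P[l==i].mean(0))
b=cv2.minAreaRect(q)[0]
rel=R.from_euler('xyz',s['tool_rot']).inv().apply(np.array([b[0]/1000,b[1]/1000,.185])-s['tool_pos']);print('in tool',rel)
E
python3 m.py w3
```

```text
[0.53638974 0.20453394 0.28182408] [-3.14134838e+00  2.53151993e-04  3.12546858e+00] -1.3236571944202935 [0.43097116 0.8336753  1.29607494] [ 0.06822994 -0.20403831 -0.02915732]
[ 276  183   23   54 1018] [287.40275049 208.74950884]
((535.6198120117188, 205.33787536621094), (44.63014602661133, 15.860391616821289), 2.973971128463745) [534.9838  205.24008] [0.53489218 0.20523841 0.18528292]
in tool [0.0008073  0.00081507 0.09682368]
```

View pics/w3.png

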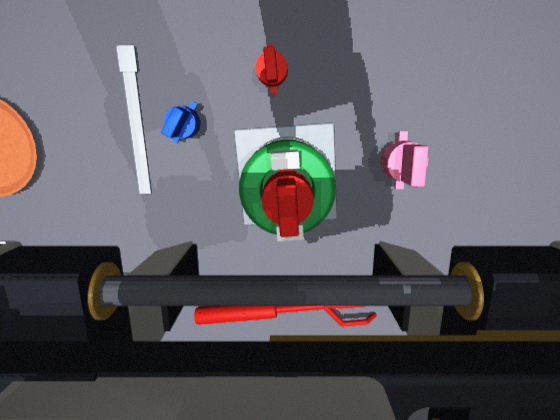

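The two wrist views average to a cap axis of (0.537, 0.2053) and a bar yaw of 0.05. In the second view the bar is at (287,209). I'll turn back now and then descend.

{"name": "jog_arm", "arguments": {
  "series": [
    [1,[0,0.001,0],[0,0,0.12]],
    [1,[0,0.001,0],[0,0,0.24]],
    [1,[0,0.001,0],[0,0,0.36]],
    [1,[0,0.001,0],[0,0,0.48]],
    [1,[0,0.001,0],[0,0,0.6]],
    [1,[0,0.001,0],[0,0,0.72]],
    [1,[0,0.001,0],[0,0,0.84]],
    [1,[0,0.001,0],[0,0,0.96]],
    [1,[0,0.001,0],[0,0,1.08]],
    [1,[0,0.001,0],[0,0,1.2]],
    [1,[0,0.001,0],[0,0,1.32]],
    [1,[0,0.001,0],[0,0,1.44]]
  ]
}}

```text
time: 5.8
tool_pos: [0.5362, 0.2064, 0.2817]
tool_rot: [-3.142, 0.0, 1.682]
contact_force: [0.3, 0.5, -0.2]
opening: 0.092
```

{"name": "jog_arm", "arguments": {
  "series": [
    [1,[0,0,0],[0,0,0.12]],
    [1,[0,0,0],[0,0,0.24]],
    [1,[0,0,0],[0,0,0.36]],
    [1,[0,0,0],[0,0,0.48]],
    [1,[0,0,0],[0,0,0.6]],
    [1,[0,0,0],[0,0,0.72]],
    [1,[0,0,0],[0,0,0.84]],
    [1,[0,0,0],[0,0,0.96]],
    [1,[0,0,0],[0,0,1.08]],
    [1,[0,0,0],[0,0,1.2]],
    [1,[0,0,0],[0,0,1.32]],
    [1,[0,0,0],[0,0,1.44]]
  ]
}}

```text
time: 6.8
tool_pos: [0.5362, 0.2064, 0.2817]
tool_rot: [3.141, 0.0, 0.242]
contact_force: [-0.0, -0.2, 0.2]
opening: 0.0919
```

{"name": "jog_arm", "arguments": {
  "series": [
    [1,[0,0,0.01],[0,0,0.1]],
    [1,[0,0,0.03],[0,0,0.2]],
    [1,[0,0,0.05],[0,0,0.2]],
    [1,[0,0,0.05],[0,0,0.2]],
    [1,[0,0,0.05],[0,0,0.2]],
    [1,[0,0,0.05],[0,0,0.2]]
  ]
}}

```text
time: 7.3
tool_pos: [0.5367, 0.2067, 0.2328]
tool_rot: [-3.141, -0.002, 0.05]
contact_force: [0.7, 1.4, -0.5]
opening: 0.0915
```

Run:
```python
from h import *
from cell import status
s=status.observe();print(s['tool_pos'],s['tool_rot'],s['contact_force'])
print(shift(s,[.537,.2053,.157],.05))
```

```text
[0.53669449 0.20666741 0.23284545] [-3.14140415e+00 -1.51786607e-03  4.95280007e-02] [ 0.69161418  1.37142721 -0.545394  ]
(array([0.0001, 0.0014, 0.0758]), array([-0.0002, -0.0015, -0.0005]))
```

{"name": "jog_arm", "arguments": {
  "series": [
    [1,[0,0.001,0.02],[0,0,0]],
    [1,[0,0.001,0.045],[0,0,0]],
    [1,[0,0.001,0.065],[0,0,0]],
    [1,[0,0.001,0.076],[0,0,0]],
    [0,[0,0.001,0.076],[0,0,0]],
    [-0.3,[0,0.001,0.076],[0,0,0]],
    [-0.4,[0,0.001,0.076],[0,0,0]],
    [-0.4,[0,0.001,0.076],[0,0,0]],
    [-0.4,[0,0.001,0.076],[0,0,0]],
    [-0.4,[0,0.001,0.076],[0,0,0]],
    [-0.4,[0,0.001,0.076],[0,0,0]]
  ],
  "squeeze": 4
}}

```text
time: 8.22
tool_pos: [0.5364, 0.2057, 0.1562]
tool_rot: [-3.142, -0.001, 0.05]
contact_force: [0.1, 0.0, 1.1]
opening: 0.0497
```

Run:
```python
from h import *
from cell import status,eyes
s=status.observe();print(s['tool_pos'],s['tool_rot'],s['contact_force'])
c=eyes.read_camera('wrist');cv2.imwrite('pics/w4.png',c['img'][:,:,::-1])
```

```text
[0.53638204 0.20570322 0.15620822] [-3.14153380e+00 -8.59618898e-04  4.98635714e-02] [0.13956528 0.01941961 1.10032939]
```

View pics/w4.png

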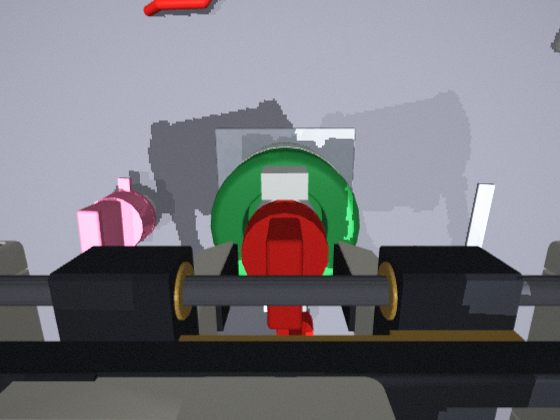

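The bar is centred between the fingers, at column 285 with the pads near 235 and 335. I'll close gently.

{"name": "jog_arm", "arguments": {
  "series": [
    [-0.6,[0,0,0],[0,0,0]],
    [-0.7,[0,0,0],[0,0,0]],
    [-0.7,[0,0,0],[0,0,0]],
    [-0.8,[0,0,0],[0,0,0]],
    [-0.9,[0,0,0],[0,0,0]],
    [-1,[0,0,0],[0,0,0]],
    [-1,[0,0,0],[0,0,0]],
    [-1,[0,0,0],[0,0,0]],
    [-1,[0,0,0],[0,0,0]],
    [-1,[0,0,0],[0,0,0]],
    [-1,[0,0,0],[0,0,0]],
    [-1,[0,0,0],[0,0,0]]
  ],
  "squeeze": 4
}}

```text
time: 9.27
tool_pos: [0.5362, 0.2057, 0.1557]
tool_rot: [-3.142, 0.0, 0.05]
contact_force: [-0.2, 2.2, -0.2]
opening: 0.0159
```

{"name": "jog_arm", "arguments": {
  "series": [
    [-1,[0,0,0],[0,0,0]],
    [-1,[0,0,0],[0,0,0]],
    [-1,[0,0,0],[0,0,0]]
  ],
  "squeeze": 15
}}

```text
time: 9.52
tool_pos: [0.5362, 0.2058, 0.1557]
tool_rot: [-3.141, -0.0, 0.05]
contact_force: [0.0, 2.6, 0.2]
opening: 0.0163
```

{"name": "jog_arm", "arguments": {
  "series": [
    [-1,[0,0,0],[0,0,0]],
    [-1,[0,0,0],[0,0,0]],
    [-1,[0,0,0],[0,0,0]]
  ],
  "squeeze": 50
}}

```text
time: 9.77
tool_pos: [0.5362, 0.2058, 0.1557]
tool_rot: [-3.141, 0.0, 0.05]
contact_force: [-0.7, 2.5, -0.5]
opening: 0.0159
```

{"name": "jog_arm", "arguments": {
  "series": [
    [-1,[0,0,0.0005],[0,0,0]],
    [-1,[0,0,0.001],[0,0,0]],
    [-1,[0,0,0.001],[0,0,0]],
    [-1,[0,0,0.001],[0,0,0]]
  ]
}}

```text
time: 10.1
tool_pos: [0.5363, 0.2057, 0.1551]
tool_rot: [-3.141, -0.001, 0.05]
contact_force: [-0.2, 1.5, 4.8]
opening: 0.0158
```

{"name": "jog_arm", "arguments": {
  "series": [
    [-1,[0,0,0.0005],[0,0,0]],
    [-1,[0,0,0.001],[0,0,0]],
    [-1,[0,0,0.001],[0,0,0]]
  ]
}}

```text
time: 10.35
tool_pos: [0.5363, 0.2057, 0.1538]
tool_rot: [-3.141, -0.0, 0.05]
contact_force: [-1.3, 3.0, 5.3]
opening: 0.0154
```

{"name": "jog_arm", "arguments": {
  "series": [
    [-1,[0,0,0.0005],[0,0,0]],
    [-1,[0,0,0.001],[0,0,0]],
    [-1,[0,0,0.001],[0,0,0]]
  ]
}}

```text
time: 10.6
tool_pos: [0.5363, 0.2057, 0.1527]
tool_rot: [-3.142, -0.0, 0.05]
contact_force: [-2.2, 3.2, 4.0]
opening: 0.0157
```

{"name": "jog_arm", "arguments": {
  "series": [
    [-1,[0,0,0.0005],[0,0,0]],
    [-1,[0,0,0.001],[0,0,0]],
    [-1,[0,0,0.001],[0,0,0]]
  ]
}}

```text
time: 10.85
tool_pos: [0.5363, 0.2057, 0.1517]
tool_rot: [-3.142, -0.0, 0.05]
contact_force: [-1.1, 3.1, 4.4]
opening: 0.0157
```

{"name": "jog_arm", "arguments": {
  "series": [
    [-1,[0,0,0.0005],[0,0,0]],
    [-1,[0,0,0.001],[0,0,0]],
    [-1,[0,0,0.001],[0,0,0]]
  ]
}}

```text
time: 11.1
tool_pos: [0.5363, 0.2057, 0.1507]
tool_rot: [-3.142, -0.0, 0.05]
contact_force: [-0.7, 3.3, 5.0]
opening: 0.0155
```

{"name": "jog_arm", "arguments": {
  "series": [
    [-1,[0,0,0.0005],[0,0,0]],
    [-1,[0,0,0.001],[0,0,0]],
    [-1,[0,0,0.001],[0,0,0]]
  ]
}}

```text
time: 11.35
tool_pos: [0.5363, 0.2057, 0.1498]
tool_rot: [-3.142, -0.0, 0.05]
contact_force: [-0.8, 3.6, 6.3]
opening: 0.0158
```

{"name": "jog_arm", "arguments": {
  "series": [
    [-1,[0,0,0.0005],[0,0,0]],
    [-1,[0,0,0.001],[0,0,0]],
    [-1,[0,0,0.001],[0,0,0]]
  ]
}}

```text
time: 11.6
tool_pos: [0.5363, 0.2057, 0.1489]
tool_rot: [-3.142, -0.0, 0.05]
contact_force: [-1.2, 4.0, 6.3]
opening: 0.0158
```

{"name": "jog_arm", "arguments": {
  "series": [
    [-1,[0,0,0.0005],[0,0,0]],
    [-1,[0,0,0.001],[0,0,0]],
    [-1,[0,0,0.001],[0,0,0]]
  ]
}}

```text
time: 11.85
tool_pos: [0.5363, 0.2057, 0.1479]
tool_rot: [-3.142, -0.0, 0.05]
contact_force: [-1.1, 3.1, 8.2]
opening: 0.016
```

Run:
```python
from h import *
from cell import status,eyes
s=status.observe();print(s['tool_pos'],s['contact_force'])
c=eyes.read_camera('side');cv2.imwrite('pics/s5.png',cv2.resize(c['img'][120:240,180:320,::-1],None,fx=5,fy=5,interpolation=2))
P=cloud(c);hsv=cv2.cvtColor(c['img'],cv2.COLOR_RGB2HSV);H,S,V=[hsv[...,i].astype(int) for i in range(3)]
red=((H<5)|(H>175))&(S>150)&(c['range_z']>0)&(np.hypot(P[...,0]-.536,P[...,1]-.205)<.05)
print(np.percentile(P[red],[2,50,98],axis=0))
```

```text
[0.53631013 0.20570763 0.14792212] [-1.07679024  3.05719298  8.18151509]
[[0.51098387 0.1796865  0.11876395]
 [0.53110112 0.18877562 0.13758058]
 [0.55776927 0.20338205 0.15019563]]
```

View pics/s5.png

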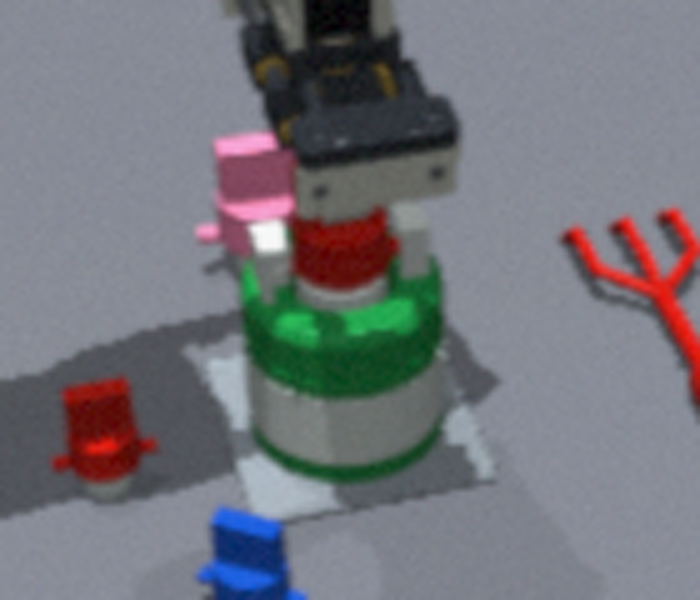

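The dome has sunk about 8 mm with the fingers, so there is no slip. I'll keep pushing.

{"name": "jog_arm", "arguments": {
  "series": [
    [-1,[0,0,0.0005],[0,0,0]],
    [-1,[0,0,0.001],[0,0,0]],
    [-1,[0,0,0.001],[0,0,0]]
  ]
}}

```text
time: 12.15
tool_pos: [0.5363, 0.2057, 0.147]
tool_rot: [-3.142, -0.0, 0.05]
contact_force: [-2.0, 2.9, 7.5]
opening: 0.0155
```

{"name": "jog_arm", "arguments": {
  "series": [
    [-1,[0,0,0.0005],[0,0,0]],
    [-1,[0,0,0.001],[0,0,0]],
    [-1,[0,0,0.001],[0,0,0]]
  ]
}}

```text
time: 12.4
tool_pos: [0.5363, 0.2057, 0.146]
tool_rot: [-3.141, -0.001, 0.05]
contact_force: [-1.6, 2.9, 7.0]
opening: 0.0154
```

{"name": "jog_arm", "arguments": {
  "series": [
    [-1,[0,0,0.0005],[0,0,0]],
    [-1,[0,0,0.001],[0,0,0]],
    [-1,[0,0,0.001],[0,0,0]]
  ]
}}

```text
time: 12.65
tool_pos: [0.5363, 0.2057, 0.1451]
tool_rot: [-3.141, -0.001, 0.05]
contact_force: [-3.2, 4.1, 7.5]
opening: 0.0156
```

{"name": "jog_arm", "arguments": {
  "series": [
    [-1,[0,0,0.0005],[0,0,0]],
    [-1,[0,0,0.001],[0,0,0]],
    [-1,[0,0,0.001],[0,0,0]]
  ]
}}

```text
time: 12.9
tool_pos: [0.5363, 0.2057, 0.1441]
tool_rot: [-3.141, -0.001, 0.05]
contact_force: [-1.6, 3.3, 8.4]
opening: 0.0159
```

{"name": "jog_arm", "arguments": {
  "series": [
    [-1,[0,0,0.0005],[0,0,0]],
    [-1,[0,0,0.001],[0,0,0]],
    [-1,[0,0,0.001],[0,0,0]]
  ]
}}

```text
time: 13.15
tool_pos: [0.5363, 0.2057, 0.1432]
tool_rot: [-3.141, -0.001, 0.05]
contact_force: [-2.7, 3.0, 8.7]
opening: 0.0156
```

{"name": "jog_arm", "arguments": {
  "series": [
    [-1,[0,0,0.0005],[0,0,0]],
    [-1,[0,0,0.001],[0,0,0]],
    [-1,[0,0,0.001],[0,0,0]]
  ]
}}

```text
time: 13.4
tool_pos: [0.5364, 0.2057, 0.1422]
tool_rot: [-3.142, -0.001, 0.05]
contact_force: [-1.4, 2.5, 8.8]
opening: 0.0159
```

{"name": "jog_arm", "arguments": {
  "series": [
    [-1,[0,0,0.0005],[0,0,0]],
    [-1,[0,0,0.0008],[0,0,0]],
    [-1,[0,0,0.0008],[0,0,0]]
  ]
}}

```text
time: 13.65
tool_pos: [0.5364, 0.2057, 0.1417]
tool_rot: [-3.141, -0.001, 0.05]
contact_force: [-3.0, 2.1, 9.3]
opening: 0.0159
```

{"name": "jog_arm", "arguments": {
  "series": [
    [-1,[0,0,0.0005],[0,0,0]],
    [-1,[0,0,0.0005],[0,0,0]],
    [-1,[0,0,0.0005],[0,0,0]]
  ]
}}

```text
time: 13.9
tool_pos: [0.5364, 0.2058, 0.1416]
tool_rot: [-3.141, -0.001, 0.05]
contact_force: [-3.5, 2.4, 12.8]
opening: 0.0154
```

The stop is reached: z no longer changes and the force has passed 10 N. I'll take it to about 15 N and turn.

{"name": "jog_arm", "arguments": {
  "series": [
    [-1,[0,0,0.0003],[0,0,0]],
    [-1,[0,0,0.0003],[0,0,0]],
    [-1,[0,0,0.0003],[0,0,0]]
  ]
}}

```text
time: 14.15
tool_pos: [0.5364, 0.2057, 0.1416]
tool_rot: [-3.141, -0.001, 0.05]
contact_force: [-3.7, 2.4, 15.2]
opening: 0.0159
```

{"name": "jog_arm", "arguments": {
  "series": [
    [-1,[0,0,0],[0,0,-0.03]],
    [-1,[0,0,0],[0,0,-0.06]],
    [-1,[0,0,0],[0,0,-0.09]],
    [-1,[0,0,0],[0,0,-0.12]],
    [-1,[0,0,0],[0,0,-0.12]]
  ]
}}

```text
time: 14.57
tool_pos: [0.5368, 0.2055, 0.1416]
tool_rot: [3.141, -0.002, 0.171]
contact_force: [-2.5, 1.1, 13.2]
opening: 0.0156
```

Run:
```python
from cell import status
s=status.observe();print(s['torque'],s['contact_force'],s['qpos'][5])
```

```text
[0.20440716 0.59164574 0.02017299] [-2.49195373  1.06962122 13.20246811] 1.6324055666455353
```

{"name": "jog_arm", "arguments": {
  "series": [
    [-1,[0,0,0.0002],[0,0,-0.04]],
    [-1,[0,0,0.0002],[0,0,-0.08]],
    [-1,[0,0,0.0002],[0,0,-0.12]],
    [-1,[0,0,0.0002],[0,0,-0.16]],
    [-1,[0,0,0.0002],[0,0,-0.2]],
    [-1,[0,0,0.0002],[0,0,-0.24]]
  ]
}}

```text
time: 15.07
tool_pos: [0.5374, 0.2054, 0.1416]
tool_rot: [3.14, -0.003, 0.412]
contact_force: [-1.3, 0.9, 13.0]
opening: 0.016
```

Run:
```python
from cell import status
s=status.observe();print(s['torque'],s['contact_force'],s['qpos'][5])
```

```text
[ 0.11135254  0.36235184 -0.12061304] [-1.29663099  0.94489045 12.9689475 ] 1.392099502389068
```

{"name": "jog_arm", "arguments": {
  "series": [
    [-1,[0,0,0.0002],[0,0,-0.05]],
    [-1,[0,0,0.0002],[0,0,-0.1]],
    [-1,[0,0,0.0002],[0,0,-0.15]],
    [-1,[0,0,0.0002],[0,0,-0.2]],
    [-1,[0,0,0.0002],[0,0,-0.25]],
    [-1,[0,0,0.0002],[0,0,-0.3]],
    [-1,[0,0,0.0002],[0,0,-0.3]]
  ]
}}

```text
time: 15.65
tool_pos: [0.5376, 0.2055, 0.1416]
tool_rot: [3.139, -0.003, 0.712]
contact_force: [-1.5, 1.5, 14.3]
opening: 0.0158
```

{"name": "jog_arm", "arguments": {
  "series": [
    [-1,[0,0,0.0001],[0,0,-0.05]],
    [-1,[0,0,0.0001],[0,0,-0.1]],
    [-1,[0,0,0.0001],[0,0,-0.15]],
    [-1,[0,0,0.0001],[0,0,-0.2]],
    [-1,[0,0,0.0001],[0,0,-0.25]],
    [-1,[0,0,0.0001],[0,0,-0.3]],
    [-1,[0,0,0.0001],[0,0,-0.3]]
  ]
}}

```text
time: 16.23
tool_pos: [0.5378, 0.2055, 0.1416]
tool_rot: [3.138, -0.003, 1.012]
contact_force: [-1.1, 1.0, 14.3]
opening: 0.0157
```

{"name": "jog_arm", "arguments": {
  "series": [
    [-1,[0,0,0.0001],[0,0,-0.05]],
    [-1,[0,0,0.0001],[0,0,-0.1]],
    [-1,[0,0,0.0001],[0,0,-0.15]],
    [-1,[0,0,0.0001],[0,0,-0.2]],
    [-1,[0,0,0.0001],[0,0,-0.24]],
    [-1,[0,0,0.0001],[0,0,-0.24]],
    [-1,[0,0,0.0001],[0,0,-0.24]]
  ]
}}

```text
time: 16.82
tool_pos: [0.5378, 0.2056, 0.1416]
tool_rot: [3.137, -0.002, 1.25]
contact_force: [-1.2, 1.6, 14.8]
opening: 0.0157
```

Run:
```python
from h import *
from cell import status,eyes
s=status.observe();print(s['torque'],s['contact_force'],s['qpos'])
c=eyes.read_camera('wrist');cv2.imwrite('pics/w6.png',c['img'][:,:,::-1])
c=eyes.read_camera('side');cv2.imwrite('pics/s6.png',cv2.resize(c['img'][120:240,180:320,::-1],None,fx=5,fy=5,interpolation=2))
```

```text
[0.20484675 0.18964068 0.07727015] [-1.18654572  1.60836775 14.75854422] [ 2.32474668e-01  5.08758303e-01  1.50690800e+00 -1.00162331e-03
  1.12112507e+00  5.53583572e-01]
```

View pics/w6.png

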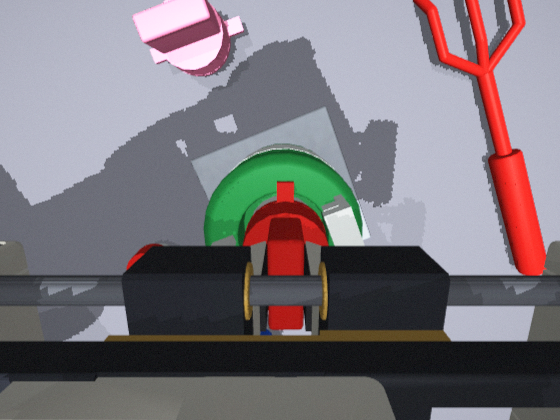

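View pics/s6.png

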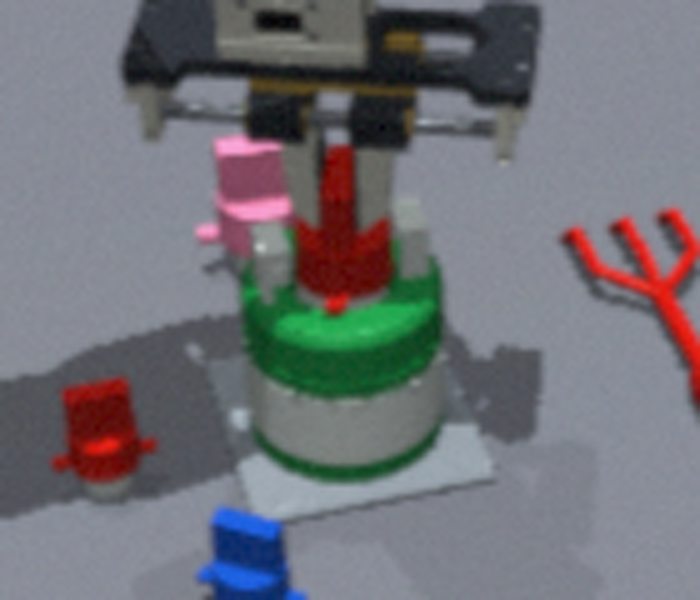

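The ear shows at (286,190) in the wrist view and (337,303) in the enlarged side view, clear of both claws. I'll lift.

{"name": "jog_arm", "arguments": {
  "series": [
    [-1,[0,0,-0.002],[0,0,0]],
    [-1,[0,0,-0.005],[0,0,0]],
    [-1,[0,0,-0.01],[0,0,0]],
    [-1,[0,0,-0.015],[0,0,0]],
    [-1,[0,0,-0.015],[0,0,0]]
  ]
}}

```text
time: 17.33
tool_pos: [0.5376, 0.2054, 0.1558]
tool_rot: [3.138, -0.001, 1.25]
contact_force: [2.1, 2.3, 3.8]
opening: 0.0157
```

{"name": "jog_arm", "arguments": {
  "series": [
    [-1,[0,0,-0.01],[0,0,0]],
    [-1,[0,0,-0.02],[0,0,0]],
    [-1,[0,0,-0.035],[0,0,0]],
    [-1,[0,0,-0.05],[0,0,0]],
    [-1,[0,0,-0.07],[0,0,0]],
    [-1,[0,0,-0.085],[0,0,0]],
    [-1,[0,0,-0.09],[0,0,0]],
    [-1,[0,0,-0.09],[0,0,0]],
    [-1,[0,0,-0.09],[0,0,0]]
  ]
}}

```text
time: 18.08
tool_pos: [0.5358, 0.2053, 0.2438]
tool_rot: [-3.141, 0.001, 1.25]
contact_force: [0.2, 0.1, -1.8]
opening: 0.0158
```

Run:
```python
from h import *
from cell import status,eyes
s=status.observe();print(s['tool_pos'],s['tool_rot'],s['contact_force'],s['qpos'])
print(shift(s,[.491,-.1855,.18],1.25))
c=eyes.read_camera('wrist');cv2.imwrite('pics/w7.png',c['img'][:,:,::-1])
c=eyes.read_camera('side');cv2.imwrite('pics/s7.png',cv2.resize(c['img'][90:230,160:320,::-1],None,fx=4,fy=4,interpolation=2))
```

```text
[0.53576235 0.20533556 0.24379909] [-3.14059879e+00  1.07802106e-03  1.24969419e+00] [ 0.18937822  0.1352521  -1.76600315] [ 2.32659253e-01  4.21259048e-01  1.35499342e+00 -4.02599502e-04
  1.36675245e+00  5.53843782e-01]
(array([-0.3849,  0.0809,  0.0641]), array([-0.001 ,  0.0011, -0.0003]))
```

View pics/s7.png

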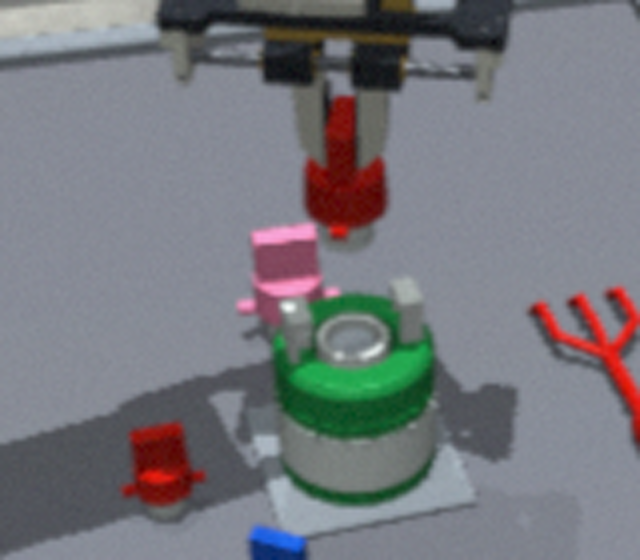

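The cap hangs upright in the jaws and the neck is empty. I'll carry it to the saucer.

{"name": "jog_arm", "arguments": {
  "series": [
    [-1,[-0.015,0.003,0],[0,0,0]],
    [-1,[-0.045,0.009,0],[0,0,0]],
    [-1,[-0.08,0.017,0],[0,0,0]],
    [-1,[-0.115,0.024,0],[0,0,0]],
    [-1,[-0.15,0.032,0],[0,0,0]],
    [-1,[-0.185,0.039,0],[0,0,0]],
    [-1,[-0.22,0.046,0.01],[0,0,0]],
    [-1,[-0.255,0.054,0.02],[0,0,0]],
    [-1,[-0.29,0.061,0.03],[0,0,0]],
    [-1,[-0.325,0.068,0.04],[0,0,0]],
    [-1,[-0.355,0.075,0.05],[0,0,0]],
    [-1,[-0.375,0.079,0.06],[0,0,0]]
  ]
}}

```text
time: 19.18
tool_pos: [0.4917, -0.1778, 0.183]
tool_rot: [-3.14, 0.001, 1.248]
contact_force: [0.1, 0.1, -0.8]
opening: 0.0153
```

{"name": "jog_arm", "arguments": {
  "series": [
    [-1,[-0.01,0.002,0.02],[0,0,0]],
    [-1,[-0.01,0.002,0.04],[0,0,0]],
    [-1,[-0.01,0.002,0.05],[0,0,0]],
    [-1,[-0.01,0.002,0.05],[0,0,0]],
    [-1,[-0.01,0.002,0.05],[0,0,0]],
    [-1,[-0.01,0.002,0.05],[0,0,0]]
  ]
}}

```text
time: 19.68
tool_pos: [0.4922, -0.185, 0.1353]
tool_rot: [3.14, 0.0, 1.251]
contact_force: [0.1, -0.1, -1.4]
opening: 0.0154
```

Run:
```python
from h import *
from cell import status,eyes
s=status.observe();print(s['tool_pos'],s['tool_rot'],s['contact_force'])
print(shift(s,[.491,-.1855,.064],1.25))
for n in ('wrist','side','top'):
    c=eyes.read_camera(n);
    if n=='wrist': c['T']=wristT(s,c)
    np.savez(n+'8.npz',**c);cv2.imwrite(f'pics/{n}8.png',c['img'][:,:,::-1])
    P=cloud(c);hsv=cv2.cvtColor(c['img'],cv2.COLOR_RGB2HSV);H,S,V=[hsv[...,i].astype(int) for i in range(3)]
    m=((H>=3)&(H<18)&(S>100)&(np.hypot(P[...,0]-.49,P[...,1]+.185)<.09)&(P[...,2]<.03)).astype(np.uint8)
    cs,_=cv2.findContours(m,0,1);k=np.concatenate(cs)
    q=onz(c,k[:,0],.013)[:,:2]*1000;print(n,cv2.minEnclosingCircle(q.astype(np.float32)))
    red=((H<3)|(H>175))&(S>150)&(np.hypot(P[...,0]-.49,P[...,1]+.185)<.09)&(P[...,2]>.06)
    print(np.percentile(P[red],[2,50,98],axis=0).round(4).tolist())
```

```text
[ 0.49218786 -0.18501318  0.13532812] [3.14034906e+00 2.65560262e-04 1.25066617e+00] [ 0.1046066  -0.08767567 -1.37180548]
(array([-0.0008, -0.0011,  0.0713]), array([0.0012, 0.0003, 0.0007]))
wrist ((490.805908203125, -185.20468139648438), 67.18910217285156)
[[0.4778, -0.2038, 0.1066], [0.4969, -0.169, 0.148], [0.5146, -0.1535, 0.1662]]
side ((488.5257568359375, -183.78094482421875), 67.4302749633789)
[[0.4678, -0.2163, 0.1057], [0.4855, -0.2032, 0.1298], [0.5079, -0.18, 0.1673]]
top ((492.506103515625, -179.31619262695312), 65.6763687133789)
[[0.4919, -0.1756, 0.1064], [0.5035, -0.163, 0.1114], [0.5121, -0.1533, 0.1299]]
```

View pics/wrist8.png

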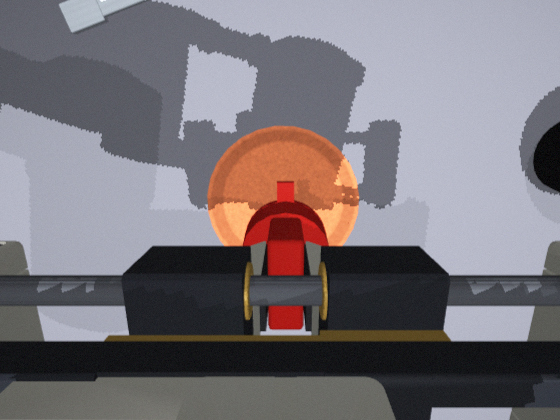

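View pics/side8.png

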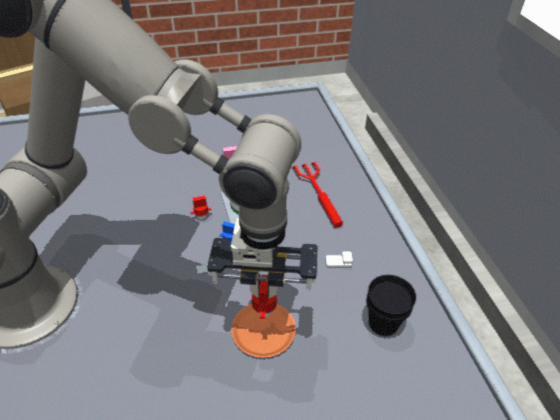

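The saucer spans columns 207 to 359 and the cap is centred over it at 286. Next I'll descend.

{"name": "jog_arm", "arguments": {
  "series": [
    [-1,[-0.001,-0.0015,0.01],[0,0,0]],
    [-1,[-0.001,-0.0015,0.025],[0,0,0]],
    [-1,[-0.001,-0.0015,0.04],[0,0,0]],
    [-1,[-0.001,-0.0015,0.055],[0,0,0]],
    [-1,[-0.001,-0.0015,0.063],[0,0,0]],
    [-1,[-0.001,-0.0015,0.067],[0,0,0]],
    [-1,[-0.001,-0.0015,0.067],[0,0,0]],
    [-1,[-0.001,-0.0015,0.067],[0,0,0]],
    [-1,[-0.001,-0.0015,0.067],[0,0,0]]
  ]
}}

```text
time: 20.58
tool_pos: [0.4905, -0.186, 0.0684]
tool_rot: [3.14, 0.0, 1.25]
contact_force: [-0.0, 0.4, -1.7]
opening: 0.0153
```

{"name": "jog_arm", "arguments": {
  "series": [
    [-1,[0,0,0.001],[0,0,0]],
    [-1,[0,0,0.002],[0,0,0]],
    [-1,[0,0,0.002],[0,0,0]],
    [-1,[0,0,0.002],[0,0,0]]
  ]
}}

```text
time: 20.92
tool_pos: [0.4899, -0.1858, 0.0656]
tool_rot: [3.141, 0.0, 1.25]
contact_force: [-0.0, 0.2, -0.9]
opening: 0.0159
```

{"name": "jog_arm", "arguments": {
  "series": [
    [-1,[0,0,0.0005],[0,0,0]],
    [-1,[0,0,0.001],[0,0,0]],
    [-1,[0,0,0.001],[0,0,0]],
    [-1,[0,0,0.001],[0,0,0]]
  ]
}}

```text
time: 21.25
tool_pos: [0.4898, -0.1857, 0.0645]
tool_rot: [-3.141, 0.0, 1.25]
contact_force: [-0.8, 0.2, -0.9]
opening: 0.0158
```

{"name": "jog_arm", "arguments": {
  "series": [
    [-1,[0,0,0.0005],[0,0,0]],
    [-1,[0,0,0.001],[0,0,0]],
    [-1,[0,0,0.001],[0,0,0]]
  ]
}}

```text
time: 21.5
tool_pos: [0.4898, -0.1857, 0.0634]
tool_rot: [-3.141, 0.0, 1.25]
contact_force: [-0.3, 0.4, -1.4]
opening: 0.0155
```

{"name": "jog_arm", "arguments": {
  "series": [
    [-1,[0,0,0.0004],[0,0,0]],
    [-1,[0,0,0.0005],[0,0,0]],
    [-1,[0,0,0.0005],[0,0,0]]
  ]
}}

```text
time: 21.75
tool_pos: [0.4899, -0.1857, 0.063]
tool_rot: [-3.142, 0.0, 1.25]
contact_force: [-0.5, -0.2, -0.8]
opening: 0.0157
```

{"name": "jog_arm", "arguments": {
  "series": [
    [-1,[0,0,0.0004],[0,0,0]],
    [-1,[0,0,0.0005],[0,0,0]],
    [-1,[0,0,0.0005],[0,0,0]]
  ]
}}

```text
time: 22.0
tool_pos: [0.4899, -0.1858, 0.0627]
tool_rot: [3.141, 0.0, 1.25]
contact_force: [-0.3, 0.3, 1.3]
opening: 0.0156
```

The cap touched down at z = 0.0627 with about 2 N, exactly as predicted. I'll release gently.

{"name": "jog_arm", "arguments": {
  "series": [
    [-1,[0,0,0],[0,0,0]],
    [-1,[0,0,0],[0,0,0]],
    [-1,[0,0,0],[0,0,0]]
  ],
  "squeeze": 4
}}

```text
time: 22.25
tool_pos: [0.4899, -0.1858, 0.0626]
tool_rot: [3.141, 0.0, 1.25]
contact_force: [0.8, -0.1, 1.4]
opening: 0.0158
```

{"name": "jog_arm", "arguments": {
  "series": [
    [-0.6,[0,0,0],[0,0,0]],
    [-0.55,[0,0,0],[0,0,0]],
    [-0.4,[0,0,0],[0,0,0]],
    [-0.3,[0,0,0],[0,0,0]],
    [-0.2,[0,0,0],[0,0,0]],
    [-0.2,[0,0,0],[0,0,0]],
    [-0.2,[0,0,0],[0,0,0]],
    [-0.2,[0,0,0],[0,0,0]]
  ]
}}

```text
time: 22.92
tool_pos: [0.4898, -0.1857, 0.0625]
tool_rot: [3.142, 0.0, 1.25]
contact_force: [0.3, 0.1, 0.4]
opening: 0.0368
```

{"name": "jog_arm", "arguments": {
  "series": [
    [-0.2,[0,0,-0.005],[0,0,0]],
    [-0.2,[0,0,-0.015],[0,0,0]],
    [-0.2,[0,0,-0.03],[0,0,0]],
    [-0.2,[0,0,-0.05],[0,0,0]],
    [-0.2,[0,0,-0.08],[0,0,0]],
    [-0.2,[0,0,-0.11],[0,0,0]],
    [-0.2,[0,0,-0.14],[0,0,0]],
    [-0.2,[0,0,-0.16],[0,0,0]],
    [-0.2,[0,0,-0.16],[0,0,0]],
    [-0.2,[0,0,-0.16],[0,0,0]]
  ]
}}

```text
time: 23.75
tool_pos: [0.4903, -0.1859, 0.2243]
tool_rot: [3.138, 0.001, 1.25]
contact_force: [-0.9, 0.2, -1.2]
opening: 0.0371
```

Run:
```python
from h import *
from cell import status,eyes
s=status.observe();print(s['time'],s['tool_pos'],s['tool_rot'],s['contact_force'])
for n in ('wrist','side','top'):
    c=eyes.read_camera(n);
    if n=='wrist': c['T']=wristT(s,c)
    np.savez(n+'9.npz',**c);cv2.imwrite(f'pics/{n}9.png',c['img'][:,:,::-1])
    P=cloud(c);hsv=cv2.cvtColor(c['img'],cv2.COLOR_RGB2HSV);H,S,V=[hsv[...,i].astype(int) for i in range(3)]
    m=((H>=3)&(H<18)&(S>100)&(np.hypot(P[...,0]-.49,P[...,1]+.185)<.09)&(P[...,2]<.03)).astype(np.uint8)
    cs,_=cv2.findContours(m,0,1);k=np.concatenate(cs)
    q=onz(c,k[:,0],.013)[:,:2]*1000;print(n,'saucer',cv2.minEnclosingCircle(q.astype(np.float32)))
    red=((H<3)|(H>175))&(S>150)&(np.hypot(P[...,0]-.49,P[...,1]+.185)<.09)
    t=red&(P[...,2]>.083)&(P[...,2]<.11)
    v,u=np.nonzero(t)
    if len(u): print('bar top',cv2.minAreaRect((onz(c,np.c_[u,v],.092)[:,:2]*1000).astype(np.float32)),np.percentile(P[t][:,2],[5,50,95]).round(3))
```

```text
23.75 [ 0.49026275 -0.18592586  0.22425136] [3.13815502e+00 7.32108036e-04 1.24982277e+00] [-0.85245224  0.18558954 -1.17254129]
wrist saucer ((491.0204162597656, -185.3061981201172), 67.1572265625)
bar top ((491.0453796386719, -185.158935546875), (44.148624420166016, 15.722983360290527), 71.56461334228516) [0.09  0.092 0.093]
side saucer ((488.18701171875, -183.69668579101562), 67.38679504394531)
bar top ((486.2018127441406, -188.78787231445312), (49.4062385559082, 16.265758514404297), 73.11090087890625) [0.086 0.092 0.094]
top saucer ((489.93450927734375, -183.5389404296875), 67.35228729248047)
bar top ((491.390380859375, -179.7058563232422), (29.773767471313477, 16.33880615234375), 70.7552261352539) [0.088 0.093 0.096]
```

View pics/wrist9.png

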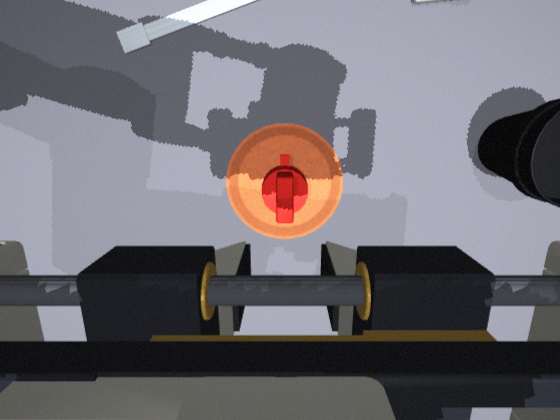

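View pics/side9.png

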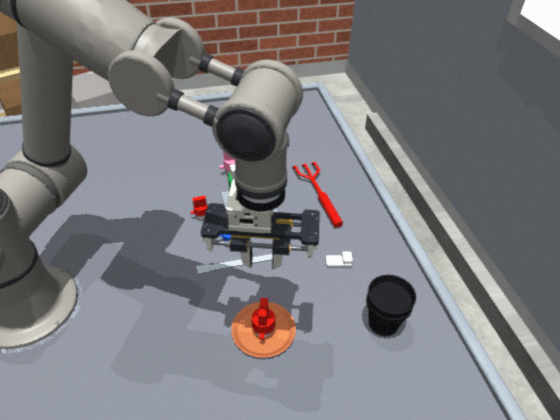

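The cap stands upright in the saucer. From the wrist camera the bar centre is (0.4910, -0.1852) and the saucer centre (0.4910, -0.1853), with the bar top at 0.092. The bystanders are where they were, so I'm handing in.

Run:
```python
from cell import job
print(job.hand_in())
```

```text
the job is handed in; nothing more can be done
None
```

I took the red cap off the canister and stood it upright in the middle of the saucer, and I handed the job in at about 24 s of the 69 s limit.

- **Taking it off:** I pushed the cap down about 14 mm until it stopped moving and the force passed 10 N. I then turned it 1.2 rad anticlockwise at 13 to 15 N and lifted it straight off. The highest force reading was about 15 N down, with about 4 N sideways.
- **Setting it down:** It touched the saucer with about 2 N. I then let go and raised the gripper clear.
- **Last checks:** In the wrist view the cap's bar is within 0.2 mm of the saucer's centre. The bar top is at 0.092 m, which is right for a cap standing upright.
- **Bystanders:** The pots, cultivator, widger and pot foot look unmoved. I judged that by eye in the side picture and did not measure it.
- **Disagreements:** The top and side cameras put the bar 4 to 5 mm from the saucer's centre. From those angles the gripper or arm hid part of the cap or skewed the outline, so I relied on the wrist view. Before the grasp, the cameras also disagreed by 2 to 5 mm on the cap's x position. I settled that by averaging two wrist views taken about half a turn apart.

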